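# Pack the gouge and close up the carver's chest

## Robot

A 7-joint arm with a two-finger parallel gripper is mounted at the origin on the work surface. World frame = base frame: x ahead of the robot, y to its left, z up, the work surface at z = 0. Lengths are in m, angles in rad, forces in N, time in s.
With the tool pointing down it reaches from about 0.4 to 0.9 m from the base axis. Payload 5.6 kg.
Tool frame: the origin (TCP) lies midway between the tips of the shut fingers; the grasp point (between the pads) lies 19 mm behind it; z points along the fingers, y is the line along which they close (so a half turn about z gives the same grasp; the last joint's range is limited). The gripper opens to 92 mm and grips with 3 to 60 N. Pads are 20 mm wide; open, the fingers measure 128 mm over their backs; the gripper's body (75 mm by 189 mm) begins 69 mm behind the grasp point.
Start: joints at [1.237, 0.468, -0.012, 1.603, 0.006, 1.071, -0.056], TCP at [0.186, -0.623, 0.215] pointing down, gripper open.
Joint ranges: [-2.53, 2.53], [-0.31, 2.02], [-1.57, 1.55], [0.28, 2.44], [-1.29, 4.43], [0.15, 1.84], [-2.92, 2.92]. Speed limits (rad/s): [2.57, 2.57, 3.14, 3.14, 3.14, 3.14, 3.14].

## Interface

Orientations are given as a 3x3 rotation matrix whose columns are the frame's x, y, z axes.
In Python, from station import env, effector, solver, viewer, workorder, search_frame, tip_of gives the robot as it stands. Calls block until the motion is done:
- env.reach(position, orientation): joint-space move of the TCP to a pose.
- env.movel(position, frame=None, rate=0.15): straight line of the TCP; frame=None keeps the orientation; rate is the mean speed in m/s.
- env.goto_joints(angles): joint-space move.
- effector.release() and effector.grasp(squeeze=None): open the fingers fully, or close them until they stop; squeeze is the grip in N (None keeps the last).
- env.pause(seconds).
- solver.inverse_kinematics(position, orientation): joint angles nearest the present ones, or None.
- env.sense(): the state.
- viewer.read_camera(name): name is "scene" or "top" or "wrist"; returns (picture, depth): 420x560x3 uint8, red, green, blue; 420x560 float32, m along the optical axis (not along the pixel's ray), 0 where there is no reading.
- viewer.camera_info(name): a dict with "intrinsics" (3x3 intrinsics, pixels), "eye" and "rotation" of the camera in the world; the wrist camera has in their place "T_tool_cam" (4x4, takes a point from camera to tool coordinates, whose origin is the TCP and whose axes are the flange's). Camera axes: x right, y up, looking along -z (the intrinsics and any distortion apply to the point x, -y, -z); pixel columns grow to the right and rows downward; lengths in m; the calibration is good to about 2 mm. A picture is of the moment at which its call begins: read the wrist's pose just before it. camera_info takes no time and is no camera call.
A pose or a line that the arm cannot do raises env.PlanningError and nothing moves.
- workorder.finish_job(): hands the job in; it is judged then, once.
Trained networks look in the newest picture that a camera, given by its name, has taken for a name from the list of things; names that differ only in an ending like _2 or _b are one class to them, and where a whole thing is asked for, a point or a joint stands for the part that bears it (a point fixed in the world has none). Each returns a list of dicts, best first, with "score" (0 to 1); they miss things now and then, are a little off and sometimes report something else, mostly with a low value. They report only what shows in the picture. A call takes as long as a camera call.
- search_frame(camera, name): "at" ([x, y, z] in m, in world coordinates, good to about 4 mm: the middle of the surface that is visible of it).
- tip_of(camera, name): "at" ([x, y, z] in m, in world coordinates, good to about 4 mm: a listed point, or the origin of a listed thing).
The state is a dict: "t": time; "joint_positions": joint angles; "joint_velocities": joint speeds; "tau": joint torques, N m; "ee_pos": TCP position; "tcp_rot": TCP orientation; "wrist_force": force on the tool from outside, world axes, zero at the start; "moment": the same for the moment, N m; "gripper_width": finger opening in m; "grasp_force": force on a finger pad.
Only numpy, scipy, OpenCV 4.12 (cv2) and the standard library are available. Lean on these libraries where they do the work, as an engineer would, in place of code of your own. Each camera call takes 0.05 s, during which the arm holds its last target. There are 200 camera calls.

## Task

Pack up the carver's tool chest: lay the loose gouge flat in its open drawer and let go, then push the drawer fully home. Next tip the lid down until it is fully shut, and last swing the wooden keeper bar round over the shut lid until it stops square across it. Leave the mallet, the carved panel and the jar where they stand.

Things in the scene. Friction and masses are not known exactly. Their poses are not given: they have to be found in the camera images.
- chest: Pale wooden tool chest fixed to the bench, 200 mm deep (x), 260 wide (y), 110 high. Origin: centre of its underside; +x runs from its front (drawer side) to its back, z up; the front faces roughly the world's -y. Its front rail (x -100 to -70 mm) has its top at z 110 mm; side and back walls end at z 100. The top compartment is 38 mm deep and holds two flat sharpening stones.
- drawer (a joint): Drawer low in the chest's front: 0 = fully home, value = metres out towards chest -x (start 0.13 to 0.15). Friction 1.5 N, stays where left. Inside 170 mm (x) by 210 mm (y), floor 12 mm above the bench, side walls to z 48 mm; front board 14 mm thick, to z 54 mm, inner face at chest x = -100 mm - value.
- drawer_pull (a point): Centre of the outer face of the drawer's dark wooden pull: a level bar 100 mm long (chest y), 20 mm high, 16 mm thick, centred 30 mm above the bench; its outer face is 45 mm in front of the drawer's front board, at chest x = -159 mm - drawer value. Axes as the chest.
- drawer_floor (a point): Centre of the drawer's inner floor (its top face), moves with the drawer; axes as the chest. The inside reaches 85 mm either way in x, 105 mm in y. With the drawer out by d, only chest x from -(100 mm + d) to -100 mm is open from above.
- lid (a joint): Chest lid, hinged along the back top edge: 0 = fully shut (flat), pi/2 = upright, up to 1.9 rad (leaning back). Starts at 1.45 to 1.85. Stiff hinge (0.32 N m friction): it stays where it is left and must be pushed all the way down.
- lid_hinge (a point): Middle of the lid's hinge line (along chest y): chest x +100 mm, z 100 mm. Axes as the chest.
- lid_edge (a point): Middle of the lid's free edge, on its outer face (the top face when shut). The lid is 170 mm from hinge to free edge, 260 mm wide, 10 mm thick; shut, its top is at z 110 mm and its free edge at chest x -70 mm, by the front rail.
- keeper (a joint): Keeper: dark wooden bar that turns level on an upright pivot on the front rail. 0 = along the rail (points to chest -y), pi/2 = square across the shut lid (points to chest +x, end stop). Starts at -0.15 to 0. Friction 0.12 N m, stays where left. 18 mm wide, 24 high (z 112 to 136 mm), reaches 150 mm from the pivot.
- keeper_pivot (a point): Pivot of the keeper at the bar's underside: chest x -85 mm, y +105 mm, z 112 mm.
- keeper_tip (a point): Centre of the keeper's free end, 150 mm from the pivot, at the bar's half height (z 124 mm).
- gouge: Carving gouge lying on the bench, 163 mm long: wooden handle 95 mm long, 26 wide, 24 high, edges rounded (its x -78 to +18 mm), brass ferrule, thin steel shank and blade to x +85 mm. Origin: on the underside, on its centre line; x points to the blade, z up. Good grasp: across the handle at x = -15 mm, 12 mm above the underside. 0.12 kg.
- mallet: Bystander: round wooden carver's mallet standing on its head, head 74 mm across, 172 mm high with its upright handle. Origin under its centre.
- panel: Bystander: carved wooden panel 100 x 140 x 18 mm lying flat. Origin under its centre.
- jar: Bystander: amber glass jar 64 mm across, 85 mm high. Origin under its centre.

How it is judged:
On the way, in this order (a step that is already met when the one before it is completed fails the run):
1. the gouge lies flat in the drawer, let go, the drawer still out (x of gouge in the frame of drawer_floor between -0.085 and 0.085 m and y of gouge in the frame of drawer_floor between -0.1 and 0.1 m and z of gouge in the frame of drawer_floor between -0.006 and 0.02 m and angle between gouge's own x axis and vertical above 1.37 rad and contact force between the fingers and gouge below 0.1 N and linear speed of gouge below 0.03 m/s and value of joint drawer above 0.05 m), for 0.2 s.
2. the drawer is fully home with the gouge in it (x of gouge in the frame of drawer_floor between -0.085 and 0.085 m and y of gouge in the frame of drawer_floor between -0.1 and 0.1 m and z of gouge in the frame of drawer_floor between -0.006 and 0.02 m and value of joint drawer below 0.006 m), for 0.2 s.
3. the lid is fully shut (value of joint lid below 0.05 rad and value of joint drawer below 0.006 m), for 0.2 s.
4. the keeper is square across the shut lid (value of joint keeper above 1.4 rad and value of joint lid below 0.05 rad), for 0.2 s.
At the end, for the whole second after the job is handed in: The gouge lies flat (within 0.2 rad) and at rest inside the drawer, the drawer is home within 6 mm, the lid is shut within 0.05 rad, and the keeper is at 1.40 rad or more (square across the lid within 0.17 rad) (all of step 2 and all of step 4 and angle between gouge's own x axis and vertical above 1.37 rad and linear speed of gouge below 0.03 m/s); the robot touches nothing.
It fails at once if the keeper is swung over while the lid is still up (value of joint keeper above 0.6 rad and value of joint lid above 0.15 rad).
It fails at once if the mallet is moved more than 30 mm (distance of mallet from where it was at the start of the episode above 0.03 m).
It fails at once if the panel is moved more than 30 mm (distance of panel from where it was at the start of the episode above 0.03 m).
It fails at once if the jar is moved more than 30 mm (distance of jar from where it was at the start of the episode above 0.03 m).
It also fails if it takes over 72 s, if anything falls off the work surface, if the arm or the gripper's body presses on something with over 40 N, if the wrist force passes 120 N, or if a joint passes its speed limit or range.

## Working session

There is one attempt and no reset: what is moved stays moved. The work goes in short steps, each a Python script; the robot and the scene stay as the last script left them, time stands still between calls to the robot, and variables do not carry over. Pictures are saved under pics/ and viewed, at most 10 in all, crops included, and the job is handed in when it is done.

```bash
ls; mkdir -p pics
python3 - <<'E'
from station import *
import cv2,numpy as np
s=env.sense();print(s['t'],s['ee_pos'],s['tcp_rot'],s['gripper_width'])
ims=[]
for c in ["scene","top"]:
    p,d=viewer.read_camera(c);cv2.imwrite(f'pics/{c}0.png',p[:,:,::-1]);print(c,viewer.camera_info(c)['eye'])
    for n in ["chest","drawer_pull","drawer_floor","lid_hinge","lid_edge","keeper_pivot","keeper_tip","gouge","mallet","panel","jar"]:
        print(n,[(np.round(r['at'],3).tolist(),round(r['score'],2)) for r in tip_of(c,n)[:2]],'|',[(np.round(r['at'],3).tolist(),round(r['score'],2)) for r in search_frame(c,n)[:1]] if n in("gouge",) else '')
E
```

```text
pics
0.0 [ 0.18613533 -0.62218009  0.21364579] [[ 9.58031547e-01  2.86662097e-01 -6.30291943e-04]
 [ 2.86662757e-01 -9.58030175e-01  1.62688745e-03]
 [-1.37471734e-04 -1.73929072e-03 -9.99998478e-01]] 0.09186629255673871
scene [ 1.3964652  -0.13597913  0.74533506]
chest [([0.559, 0.164, 0.001], 0.94)] | 
drawer_pull [([0.533, -0.133, 0.028], 0.75)] | 
drawer_floor [([0.547, 0.01, 0.013], 0.61), ([0.57, 0.316, 0.262], 0.2)] | 
lid_hinge [([0.564, 0.264, 0.098], 0.59)] | 
lid_edge [([0.568, 0.319, 0.258], 0.88)] | 
keeper_pivot [([0.447, 0.089, 0.112], 0.69)] | 
keeper_tip [([0.592, 0.059, 0.125], 0.65)] | 
gouge [([0.429, -0.286, 0.002], 0.6)] | []
mallet [([0.615, -0.281, -0.001], 0.79)] | 
panel [([0.777, -0.21, 0.004], 0.67), ([0.616, -0.282, 0.001], 0.63)] | 
jar [([0.325, 0.319, -0.005], 0.82)] | 
top [ 0.3376733  -0.01194309  1.51725737]
chest [([0.559, 0.163, -0.004], 0.78)] | 
drawer_pull [([0.527, -0.135, 0.035], 0.61)] | 
drawer_floor [([0.547, 0.019, 0.012], 0.69)] | 
lid_hinge [([0.326, 0.327, 0.003], 0.68), ([0.566, 0.267, 0.102], 0.57)] | 
lid_edge [] | 
keeper_pivot [([0.45, 0.087, 0.111], 0.85)] | 
keeper_tip [([0.593, 0.06, 0.124], 0.76)] | 
gouge [([0.431, -0.282, 0.001], 0.71)] | [([0.433, -0.291, 0.022], 0.59)]
mallet [([0.616, -0.28, 0.003], 0.64)] | 
panel [([0.781, -0.206, 0.001], 0.72), ([0.544, 0.017, 0.009], 0.27)] | 
jar [([0.324, 0.326, 0.0], 0.9)] |
```

View pics/top0.png

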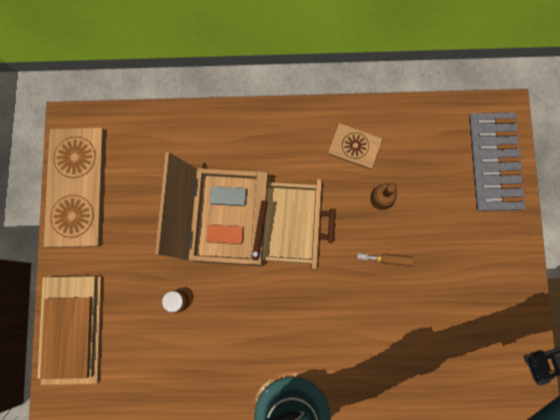

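View pics/scene0.png

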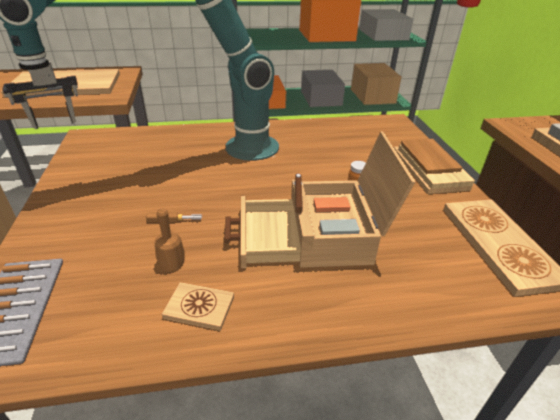

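```bash
cat > h.py <<'E'
from station import *
import numpy as np, cv2
def down(v):
    "tool pointing down, closing along v (world xy)"
    y=np.array([v[0],v[1],0.]);y/=np.linalg.norm(y);z=np.array([0,0,-1.])
    return np.c_[np.cross(y,z),y,z]
def best(p,v):
    "of the two half-turn-equivalent grasps the one nearest in joints"
    q0=np.array(env.sense()['joint_positions']);c=[]
    for s in (1,-1):
        R=down(s*np.array(v));q=solver.inverse_kinematics(p,R)
        if q is not None:c.append((np.abs(np.array(q)-q0).max(),s,R))
    return min(c,key=lambda a:a[0])[2]
def cloud(c):
    s=env.sense();p,d=viewer.read_camera(c);i=viewer.camera_info(c);K=np.array(i['intrinsics'])
    v,u=np.mgrid[:d.shape[0],:d.shape[1]]
    P=np.stack([(u-K[0,2])/K[0,0]*d,-(v-K[1,2])/K[1,1]*d,-d],-1)
    if 'eye' in i: W=P@np.array(i['rotation']).T+i['eye']
    else:
        T=np.array(i['T_tool_cam']);W=(P@T[:3,:3].T+T[:3,3])@np.array(s['tcp_rot']).T+s['ee_pos']
    W[d==0]=np.nan
    return p,W
def tips(c,names):
    for n in names: print(c,n,[(np.round(r['at'],4).tolist(),round(r['score'],2)) for r in tip_of(c,n)[:2]])
E
python3 - <<'E'
from h import *
print({k:v for k,v in viewer.camera_info('wrist').items()})
p0=[0.43,-0.33,0.27];R=best(p0,[1,0]);env.reach(p0,R);print(env.sense()['t'],env.sense()['joint_positions'])
p,W=cloud('wrist');cv2.imwrite('pics/w1.png',p[:,:,::-1]);tips('wrist',['gouge'])
m=(W[...,2]>.005)&(W[...,2]<.04)&(np.hypot(W[...,0]-.43,W[...,1]+.285)<.13)
n,l,st,ce=cv2.connectedComponentsWithStats(m.astype(np.uint8))
k=1+np.argmax(st[1:,4]);Q=W[l==k];print(len(Q),Q.min(0),Q.max(0))
print(cv2.minAreaRect(Q[:,:2].astype(np.float32)*1000))
H=Q[Q[:,2]>.015];print('handle',cv2.minAreaRect(H[:,:2].astype(np.float32)*1000),np.nanmedian(W[...,2]))
E
```

```text
{'intrinsics': array([[328.89612816,   0.        , 277.01625292],
       [  0.        , 328.89612816, 206.36047358],
       [  0.        ,   0.        ,   1.        ]]), 'T_tool_cam': array([[ 1.45000818e-03,  9.58352080e-01,  2.85585694e-01,
         8.18038617e-02],
       [ 9.99998784e-01, -1.22588550e-03, -9.63551394e-04,
        -5.83313958e-05],
       [-5.73326120e-04,  2.85586744e-01, -9.58352692e-01,
        -1.70891289e-01],
       [ 0.00000000e+00,  0.00000000e+00,  0.00000000e+00,
         1.00000000e+00]])}
2.7333 [ 0.94013827  0.26651539 -0.41071832  1.78463619  0.11801543  1.11490552
  0.48703684]
wrist gouge [([0.4332, -0.2884, 0.0024], 0.67)]
2092 [ 0.41413982 -0.36195591  0.00846978] [ 0.45177964 -0.2002018   0.02730385]
((435.5091247558594, -281.3585205078125), (162.31761169433594, 25.988313674926758), 83.13846588134766)
handle ((435.49908447265625, -281.4418029785156), (162.1498260498047, 25.988313674926758), 83.13846588134766) 0.0013090790827707255
```

Run:
```python
from h import *
from scipy.optimize import least_squares
c=np.array([.087,.996])
p0=[0.54,0.02,0.36];R=best(p0,[1,-.087]);print(R[:,0]);env.reach(p0,R)
pts=[]
mod=dict(chest=(0,0,0),drawer_pull=(-.159,0,.03),drawer_floor=(-.015,0,.012),lid_hinge=(.1,0,.1),keeper_pivot=(-.085,.105,.112))
kt=[]
for cam in ['wrist','scene','top']:
    p,W=cloud(cam)
    if cam=='wrist': cv2.imwrite('pics/w2.png',p[:,:,::-1]);np.save('w2.npy',W)
    for n in list(mod)+['keeper_tip','lid_edge']:
        for r in tip_of(cam,n)[:1]:
            print(cam,n,np.round(r['at'],4),round(r['score'],2))
            if n in mod and abs(r['at'][2]-mod[n][2])<.02: pts.append((n,r['at']))
            if n=='keeper_tip':kt.append(r['at'])
def f(v):
    x,y,a,d=v;C,S=np.cos(a),np.sin(a);o=[]
    for n,q in pts:
        m=mod[n];mx=m[0]-(d if n.startswith('drawer') else 0)
        o+=[x+C*mx-S*m[1]-q[0],y+S*mx+C*m[1]-q[1]]
    return o
s=least_squares(f,[.559,.163,1.48,.14],loss='soft_l1',f_scale=.004);print(s.x,np.round(np.array(s.fun).reshape(-1,2)*1000,1).tolist())
print(env.sense()['t'])
```

```text
[0.08667261 0.99623685 0.        ]
wrist chest [0.5549 0.1677 0.0017] 0.94
wrist drawer_pull [ 0.5323 -0.1347  0.0265] 0.89
wrist drawer_floor [0.5454 0.0146 0.007 ] 0.65
wrist keeper_pivot [0.4484 0.0898 0.1069] 0.63
wrist keeper_tip [0.5959 0.0626 0.1275] 0.92
scene chest [ 0.5585  0.1674 -0.0008] 0.7
scene drawer_pull [ 0.5339 -0.1315  0.0288] 0.98
scene drawer_floor [0.548  0.0131 0.0123] 0.73
scene lid_hinge [0.5671 0.2677 0.1001] 0.79
scene keeper_pivot [0.448  0.0911 0.1097] 0.79
scene lid_edge [0.571  0.3149 0.2613] 0.9
top chest [ 0.5578  0.1629 -0.0049] 0.82
top drawer_pull [ 0.5301 -0.1347  0.0332] 0.7
top lid_hinge [0.567  0.2652 0.1022] 0.93
top keeper_pivot [0.4451 0.0826 0.1136] 0.82
top lid_edge [0.5705 0.3139 0.2618] 0.65
[0.55821088 0.16582338 1.48693516 0.13988785] [[3.3, -1.9], [0.9, 2.7], [-0.2, -3.1], [-1.9, 0.1], [-0.3, -1.6], [-0.7, -0.5], [-2.8, -1.6], [-0.5, -2.2], [-1.5, -1.2], [0.4, 2.9], [3.1, 2.7], [-0.4, 0.3], [1.4, 7.3]]
5.4417
```

View pics/w2.png

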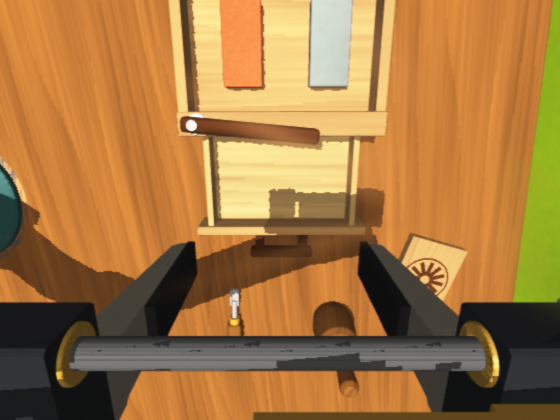

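The wrist view shows the rail with the keeper bar (pivot at about 190,125, tip at 318,135), the open drawer (208–355, 135–235) and its pull at 282,245. The network points agree with it, so next I check the fit against the depth edges.

Run:
```python
from h import *
W=np.load('w2.npy').reshape(-1,3);W=W[~np.isnan(W[:,0])]
a=1.48693516;Rm=np.array([[np.cos(a),-np.sin(a)],[np.sin(a),np.cos(a)]])
L=np.c_[(W[:,:2]-[.55821,.16582])@Rm,W[:,2]]
def show(n,m):
    Q=L[m];pc=np.percentile(Q,[1,50,99],axis=0);print(n,m.sum(),np.round(pc*1000,1).tolist(),cv2.minAreaRect(Q[:,:2].astype(np.float32)*1000))
x,y,z=L.T;box=(abs(y)<.15)
show('rail',box&(abs(z-.109)<.004)&(x<-.05)&(x>-.13))
show('railleft',(y<-.06)&(y>-.12)&(abs(z-.109)<.004)&(x<-.05)&(x>-.13))
show('board',box&(abs(z-.053)<.004)&(x<-.21)&(x>-.28))
show('pull',box&(abs(z-.039)<.004)&(x<-.26)&(x>-.32))
show('keeper',box&(abs(z-.135)<.006)&(x<-.05)&(x>-.13))
```

```text
rail 3246 [[-100.5, -129.2, 108.4], [-81.3, -49.5, 110.8], [-71.2, 126.3, 112.8]] ((-85.93009948730469, -1.389678955078125), (29.41606903076172, 260.2862548828125), 0.1308468133211136)
railleft 1203 [[-100.0, -119.2, 108.0], [-85.4, -89.9, 110.8], [-71.1, -60.6, 112.8]] ((-85.64797973632812, -89.97587585449219), (59.895755767822266, 29.00812530517578), 89.77765655517578)
board 1598 [[-254.8, -127.7, 49.2], [-247.3, -4.0, 54.6], [-216.3, 125.2, 56.7]] ((-232.77374267578125, -1.6747589111328125), (258.8790283203125, 44.72380828857422), 89.85394287109375)
pull 774 [[-298.7, -49.5, 35.8], [-287.8, -1.0, 39.7], [-262.7, 46.2, 42.2]] ((-280.7568664550781, -1.0982666015625), (98.32088470458984, 36.97087097167969), 89.60301208496094)
keeper 2173 [[-106.1, -43.4, 132.2], [-91.9, 36.2, 136.5], [-78.0, 115.4, 140.1]] ((-92.34928894042969, 36.494300842285156), (165.03311157226562, 18.082542419433594), 84.51121520996094)
```

```bash
cat >> h.py <<'E'
A=1.48693516;Rm=np.array([[np.cos(A),-np.sin(A)],[np.sin(A),np.cos(A)]])
O=np.array([.55821,.16582])+Rm@[-.0007,-.0014]
def w(x,y,z): return np.r_[O+Rm@[x,y],z]      # chest -> world
RC=down(Rm@[0,-1])                             # closing along chest y
def kp(phi,r,side,gap=0,z=.121):
    "TCP beside the keeper bar at angle phi; side -1 pushes it on, +1 pushes it back"
    e=np.array([np.sin(phi),-np.cos(phi)]);t=np.array([np.cos(phi),np.sin(phi)])
    q=np.array([-.085,.105])+r*e+side*t*(.009+gap+.010*abs(t[0])+.018*abs(t[1]))
    return w(q[0],q[1],z)
def keeper_now():
    p,W=cloud('top');W=W.reshape(-1,3);W=W[~np.isnan(W[:,0])];L=(W[:,:2]-O)@Rm
    m=(abs(W[:,2]-.135)<.006)&(np.hypot(L[:,0]+.085,L[:,1]-.105)<.17)&(L[:,0]<.09)
    Q=L[m];v=Q.mean(0)-[-.085,.105];return m.sum(),np.arctan2(v[0],-v[1])
def st(tag):
    s=env.sense();print(tag,round(s['t'],2),np.round(s['ee_pos'],4),'F',np.round(s['wrist_force'],1),'g',round(s['gripper_width'],4),round(s['grasp_force'],1))
E
python3 - <<'E'
from h import *
print(keeper_now())
effector.grasp()
env.reach(kp(-.1,.125,-1,.02,.2),RC);st('above')
env.movel(kp(-.1,.125,-1,.02),RC,rate=.2);st('down')
for f in (0,.2,.4): env.movel(kp(f,.125,-1),RC,rate=.15);st(f)
env.movel(kp(.4,.125,-1,.03),RC,rate=.2)
env.movel(kp(.4,.125,-1,.03,.2),RC,rate=.2)
print(keeper_now());st('')
E
```

```text
(np.int64(157), np.float64(-0.029966195709324992))
above 7.53 [0.5641 0.0264 0.2011] F [0.  0.1 0.4] g 0.0001 0.0
down 8.07 [0.5645 0.0264 0.1227] F [0.4 0.5 0.4] g 0.0001 0.0
0 8.45 [0.5715 0.0602 0.1223] F [-0.4  0.6 -0.5] g 0.0005 0.0
0.2 8.75 [0.5746 0.0813 0.1213] F [ 0.7 -0.2  0.1] g 0.0002 0.0
0.4 9.05 [0.5743 0.1041 0.1211] F [ 0.1 -0.5 -0.4] g 0.0 0.0
(np.int64(254), np.float64(0.40970300376217045))
 9.94 [0.5827 0.0753 0.1986] F [ 0.6 -0.9 -0.1] g 0.0004 0.0
```

Run:
```python
from h import *
g=np.array([.1194,.9928]);G=np.array([.4355,-.2814])-.0185*g
effector.release()
R=best(np.r_[G,.1],[g[1],-g[0]])
env.reach(np.r_[G,.12],R);env.movel(np.r_[G,.008],R,rate=.15);st('low')
effector.grasp(squeeze=30);st('grip')
env.movel(np.r_[G,.17],R,rate=.25);st('up')
gt=R.T@np.r_[g,0];print('tool dir',gt)
q0=np.array(env.sense()['joint_positions']);c=[]
for s in(1,-1):
    RR=down(s*Rm@[1,0]);d=RR@gt;dy=(Rm.T@d[:2])[1]
    p=w(-.1705,-.015 if dy>0 else .0,.19)
    q=solver.inverse_kinematics(p,RR)
    print(s,dy,None if q is None else np.round(np.array(q)-q0,2))
p,W=cloud('wrist');cv2.imwrite('pics/w3.png',p[:,:,::-1])
```

```text
low 13.74 [ 0.4341 -0.2998  0.0087] F [0.6 0.1 1. ] g 0.0923 0.0
grip 14.75 [ 0.4332 -0.2997  0.0079] F [-0.9 -0.6  0.4] g 0.0255 30.0
up 15.55 [ 0.4323 -0.2995  0.1689] F [-1.1 -0.2 -0.5] g 0.0256 30.0
tool dir [0.9999541 0.        0.       ]
1 0.9999540989465466 [-0.34  0.16 -0.39 -0.11  0.25  0.15  0.82]
-1 -0.9999540989465466 [-0.74 -0.03  0.17 -0.05 -0.09  0.04 -2.05]
```

View pics/w3.png

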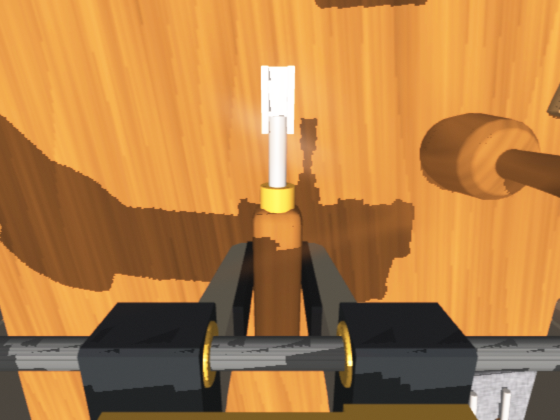

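The gouge (handle at 277,270, blade at 278,100) is held straight along the tool axis. Now I place it.

Run:
```python
from h import *
RR=down(Rm@[1,0])
env.reach(w(-.1705,-.015,.19),RR);st('over')
env.movel(w(-.1705,-.015,.06),rate=.15);st('mid')
env.movel(w(-.1705,-.015,.029),rate=.1);st('low')
effector.release();st('rel')
env.pause(.3)
env.movel(w(-.1705,-.015,.2),rate=.2);st('up')
p,W=cloud('wrist');cv2.imwrite('pics/w4.png',p[:,:,::-1]);tips('wrist',['gouge','drawer_pull'])
p,W=cloud('scene');cv2.imwrite('pics/s4.png',cv2.resize(p[150:300,200:440,::-1],None,fx=2.5,fy=2.5));tips('scene',['gouge','drawer_pull'])
print(keeper_now())
```

```text
over 16.82 [ 0.5599 -0.0077  0.1892] F [ 0.3 -0.2 -0.5] g 0.0256 30.0
mid 17.83 [ 0.5609 -0.006   0.0608] F [ 0.8  0.3 -1.4] g 0.0256 30.0
low 18.29 [ 0.5597 -0.0059  0.0282] F [-0.1  0.5 -1.6] g 0.0258 30.0
rel 19.35 [ 0.5602 -0.0062  0.029 ] F [ 0.3 -0.3 -0.1] g 0.0919 0.0
up 20.66 [ 0.5594 -0.0064  0.1989] F [-0.1 -0.2 -0.7] g 0.092 0.0
wrist gouge [([0.5453, -0.0057, 0.0125], 0.78)]
wrist drawer_pull [([0.5328, -0.1357, 0.032], 0.66)]
scene gouge [([0.5413, -0.0075, 0.0119], 0.61)]
scene drawer_pull [([0.5304, -0.1305, 0.0282], 0.91), ([0.7768, -0.2099, 0.0052], 0.41)]
(np.int64(364), np.float64(0.39388457103017044))
```

View pics/s4.png

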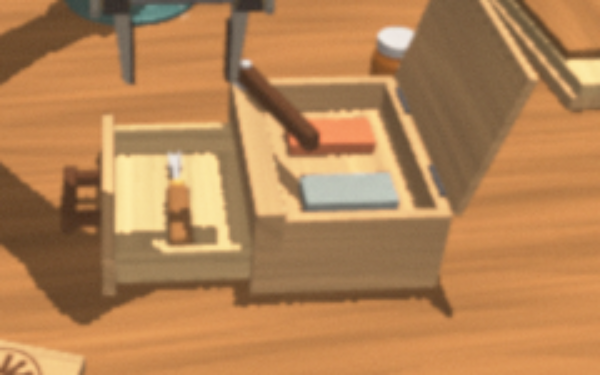

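The crop shows the gouge flat on the drawer floor (about 177,200), clear of the walls, with the keeper turned over the compartment. Next I push the keeper back along the rail, then the drawer home.

Run:
```python
from h import *
effector.grasp()
p=kp(.4,.125,1,.02,.19);R=best(p,Rm@[0,-1]);env.reach(p,R)
env.movel(kp(.4,.125,1,.02),R,rate=.25);st('down')
for f in (.2,-.02): env.movel(kp(f,.125,1),R,rate=.15)
env.movel(kp(-.02,.125,1,.03),R,rate=.2);env.movel(kp(-.02,.125,1,.03,.17),R,rate=.25)
print(keeper_now());st('k')
x0=-.298-.01
env.reach(w(x0-.022,0,.17),R);env.movel(w(x0-.022,0,.026),R,rate=.2);st('front')
env.movel(w(-.22,0,.026),R,rate=.12);st('p')
env.movel(w(-.1665,0,.026),R,rate=.08);st('home')
env.pause(.2);tips('scene',['drawer_pull'])
p,W=cloud('scene');cv2.imwrite('pics/s5.png',cv2.resize(p[150:300,200:440,::-1],None,fx=2.5,fy=2.5));tips('scene',['drawer_pull','lid_edge'])
```

```text
down 23.77 [0.5527 0.1704 0.1213] F [-0.   0.2  1.2] g 0.0006 0.0
(np.int64(204), np.float64(-0.027836615234332826))
k 25.3 [0.5772 0.1244 0.1699] F [-0.1  0.4  0.6] g 0.0004 0.0
front 27.29 [ 0.5328 -0.1632  0.027 ] F [-0.2  0.6 -0.1] g 0.0004 0.0
p 28.36 [ 0.5409 -0.0547  0.0259] F [ 0.6 -0.7 -0.4] g 0.0004 0.0
home 29.18 [ 0.5452 -0.0037  0.0261] F [ -2.1 -10.5   5.7] g 0.0001 5.2
scene drawer_pull [([0.5304, -0.1305, 0.0282], 0.91), ([0.7768, -0.2099, 0.0052], 0.41)]
scene drawer_pull [([0.5486, 0.0093, 0.0244], 0.61)]
scene lid_edge [([0.4459, 0.092, 0.1095], 0.71), ([0.5698, 0.3159, 0.2616], 0.65)]
```

View pics/s5.png

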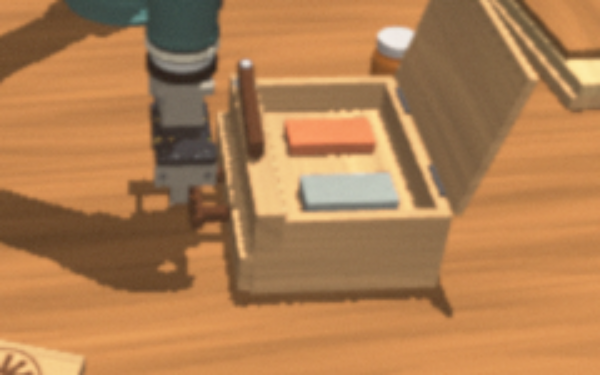

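The drawer is home: its board meets the chest front, with 10 N against the stop. The keeper lies along the rail (about 250,110). Now the lid.

Run:
```python
from h import *
R=np.array(env.sense()['tcp_rot']);R=best(env.sense()['ee_pos'],Rm@[0,-1])
env.movel(w(-.19,0,.026),R,rate=.15);env.movel(w(-.19,0,.17),R,rate=.25)
env.reach(w(-.10,0,.37),R);env.movel(w(.195,0,.36),R,rate=.3);st('behind')
def lp(th,r=.145,o=-.001):
    return w(.1-r*np.cos(th)+(.01+o)*np.sin(th)+.010,0,.1+r*np.sin(th)+(.01+o)*np.cos(th))
q=lp(1.81,o=.02);env.movel(q,R,rate=.2);st('low')
for th in np.arange(1.6,.19,-.2):
    env.movel(lp(th),R,rate=.14);st(round(th,2))
env.movel(lp(0,o=-.004),R,rate=.1);env.pause(.3);st('shut')
env.movel(lp(0,o=.06),R,rate=.2)
p,W=cloud('scene');cv2.imwrite('pics/s6.png',cv2.resize(p[130:300,200:440,::-1],None,fx=2.5,fy=2.5))
L=(W[...,:2]-O)@Rm
for a,b in((-.065,-.03),(0,.04),(.05,.09)):
    m=(L[...,0]>a)&(L[...,0]<b)&(L[...,1]<-.05)&(L[...,1]>-.12)&(W[...,2]>.02);print(a,m.sum(),np.nanmedian(W[...,2][m]))
```

```text
behind 32.62 [0.5765 0.3577 0.3593] F [-0.6 -0.1 -1. ] g 0.0004 0.0
low 33.42 [0.5746 0.3382 0.2352] F [-0.7  1.   0.3] g 0.0002 0.0
1.6 33.93 [0.5703 0.288  0.2455] F [-0.9  0.5  0.4] g 0.0007 0.0
1.4 34.29 [0.5676 0.259  0.2443] F [-0.4  0.2 -0.2] g 0.0004 0.0
1.2 34.65 [0.5652 0.2307 0.2383] F [ 0.3 -0.5 -0.1] g 0.0006 0.0
1.0 35.01 [0.5629 0.2043 0.2268] F [0.6 0.3 0.4] g 0.0004 0.0
0.8 35.37 [0.5608 0.1803 0.2102] F [0.3 0.2 0.9] g 0.0003 0.0
0.6 35.73 [0.559  0.1599 0.1889] F [-0.4  0.2  0.3] g 0.0004 0.0
0.4 36.08 [0.5577 0.1448 0.1644] F [-0.4  0.8  0.8] g 0.0003 0.0
0.2 36.44 [0.5568 0.1349 0.1376] F [ 0.5 -0.9 -0.2] g 0.0005 0.0
shut 37.21 [0.5576 0.1315 0.1101] F [-7.3 -4.2 34.3] g 0.0008 17.1
-0.065 831 0.2931271176665257
0 266 0.10906415827295812
0.05 261 0.1090886335813358
```

View pics/s6.png

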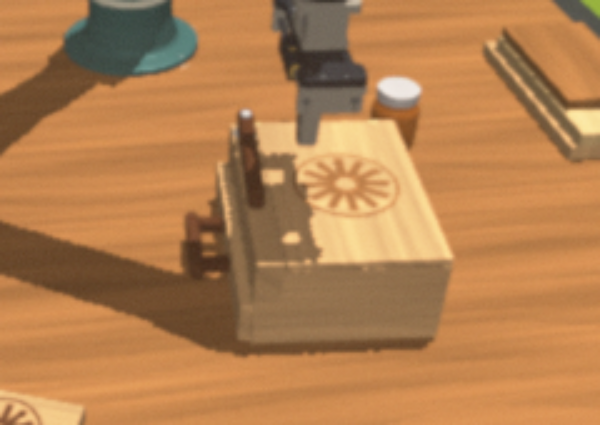

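The lid is flat and shut (depth 0.109 over the top face), and the keeper still lies along the rail (about 250,160). Now I swing the keeper across.

Run:
```python
from h import *
R=best(env.sense()['ee_pos'],Rm@[0,-1])
p=kp(-.05,.12,-1,.025,.2);env.reach(p,R);env.movel(kp(-.05,.12,-1,.025),R,rate=.2);st('down')
for f in np.linspace(.15,1.4,6): env.movel(kp(f,.12,-1),R,rate=.15);st(round(f,2))
env.movel(kp(np.pi/2,.12,-1,-.003),R,rate=.1);env.pause(.3);st('stop')
env.movel(kp(np.pi/2,.12,-1,.03),R,rate=.15);env.movel(kp(np.pi/2,.12,-1,.03,.3),R,rate=.25)
print(keeper_now());tips('top',['keeper_tip','drawer_pull'])
p,W=cloud('scene');cv2.imwrite('pics/s7.png',cv2.resize(p[130:330,140:440,::-1],None,fx=2.5,fy=2.5));tips('scene',['mallet','panel','jar','drawer_pull','keeper_tip']);st('')
```

```text
down 38.77 [0.5608 0.0302 0.1214] F [ 0.1 -0.5 -0.1] g 0.0006 0.0
0.15 39.23 [0.5694 0.0758 0.1219] F [0.8 0.2 0.7] g 0.0005 0.0
0.4 39.57 [0.5698 0.1019 0.1212] F [ 0.1  0.5 -0.9] g 0.0003 0.0
0.65 39.9 [0.564  0.1297 0.1211] F [0.  0.9 0. ] g 0.0004 0.0
0.9 40.24 [0.5515 0.1561 0.1211] F [-0.2  0.1 -1.3] g 0.0006 0.0
1.15 40.59 [0.5321 0.1794 0.121 ] F [ 1.1 -0.6 -0.5] g 0.0001 0.0
1.4 40.95 [0.5063 0.1975 0.1211] F [ 0.5 -0.3  0.1] g 0.0004 0.0
stop 41.65 [0.4821 0.2066 0.121 ] F [ 0.5 -0.5 -0.1] g 0.0005 0.0
(np.int64(39), np.float64(1.5803340499559861))
top keeper_tip [([0.4565, 0.2399, 0.1213], 0.44)]
top drawer_pull [([0.5394, 0.0106, 0.0309], 0.97)]
scene mallet [([0.6159, -0.2846, 0.0014], 0.63), ([0.4502, 0.0906, 0.1098], 0.62)]
scene panel [([0.5454, 0.0079, 0.0273], 0.74), ([0.779, -0.2107, 0.0041], 0.69)]
scene jar [([0.3262, 0.3187, -0.0029], 0.82)]
scene drawer_pull [([0.5463, 0.0076, 0.0282], 0.86)]
scene keeper_tip [([0.4609, 0.2364, 0.1231], 0.55)]
 43.33 [0.5146 0.2039 0.2997] F [-0.6  0.6 -0.4] g 0.0007 0.0
```

View pics/s7.png

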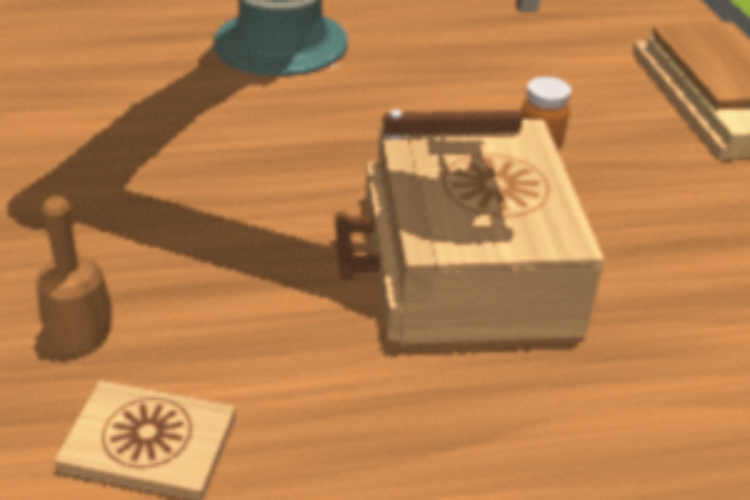

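The keeper lies square across the shut lid (385–520, 122). Its tip measures within 3 mm of the expected end-stop position. The drawer pull measures at its home position, and the mallet, panel and jar haven't moved.

```bash
python3 -c "
from station import *
print(workorder.finish_job())"
```

```text
the job is handed in; nothing more can be done
None
```

The job is handed in, with no verdict returned: the gouge is flat in the closed drawer, the lid is shut, the keeper is square across it, the mallet, panel and jar haven't moved, and the last motion ended at 43 s of the 72 s.

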